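# Feel along the crest of a carved limb

### The job

Check the carving for rough spots: with the fingers closed, run the fingertips lightly along the curved crest of the wooden limb, from its forked end to its ball end, touching the crest at each of the seven pencil ticks in that order, then lift clear. The limb lies loose on a sprung rest: press gently, do not pick it up or push it out of place, and leave the chisel and everything else alone.

Things in the scene. Friction and masses are not known exactly. Their poses are not given: they have to be found in the camera images.
- limb: carved wooden limb, loose, 0.7 kg, flat on the rubber-faced plate at any yaw: S-curved bar 330 mm long, 40 to 50 wide, rounded crest (12 mm radius) along its top. Origin: middle of its underside; +x runs from the forked tail (two prongs, tips at x -170 mm) to the ball foot (centre x +136 mm, 56 across, 48 high, lower than the crest); z up. Seven pencil ticks cross the crest
- tick0 (a point): pencil tick 1 of 7, counted from the forked tail (the tick at the root of the fork), at (-114, 0, 48) mm in the limb's frame, on the crest line (top) of the limb, a smooth curve through the ticks (within 4 mm of straight lines between them)
- tick1 (a point): pencil tick 2 of 7, counted from the forked tail, at (-76, -24, 51) mm in the limb's frame, on the crest line (top) of the limb, a smooth curve through the ticks (within 4 mm of straight lines between them)
- tick2 (a point): pencil tick 3 of 7, counted from the forked tail, at (-38, -26, 54) mm in the limb's frame, on the crest line (top) of the limb, a smooth curve through the ticks (within 4 mm of straight lines between them)
- tick3 (a point): pencil tick 4 of 7, counted from the forked tail, at (0, 0, 56) mm in the limb's frame, on the crest line (top) of the limb, a smooth curve through the ticks (within 4 mm of straight lines between them)
- tick4 (a point): pencil tick 5 of 7, counted from the forked tail, at (38, 26, 57) mm in the limb's frame, on the crest line (top) of the limb, a smooth curve through the ticks (within 4 mm of straight lines between them)
- tick5 (a point): pencil tick 6 of 7, counted from the forked tail, at (76, 24, 55) mm in the limb's frame, on the crest line (top) of the limb, a smooth curve through the ticks (within 4 mm of straight lines between them)
- tick6 (a point): pencil tick 7 of 7, counted from the forked tail (the tick next to the ball foot), at (114, 0, 53) mm in the limb's frame, on the crest line (top) of the limb, a smooth curve through the ticks (within 4 mm of straight lines between them)
- rest: the carving rest: a steel foot fixed to the bench carrying a round rubber-faced plate 352 mm across whose top is 40 mm above the bench. Origin: centre of the foot's underside, on the bench surface; z up
- plate (a joint): how far the sprung rubber-faced plate has sunk straight down, in m: 0 at rest (upper stop), 0.014 at the bottom stop. Plate and limb start to sink at roughly 2 N of push and then give about 1.4 mm per further newton; they rise again when released. Under 8 mm is a light touch, over 10 mm too hard
- chisel: bystander, leave alone: loose wood chisel with turned handle, about 210 mm long, 27 mm high, lying on the rubber-faced plate beside the limb. Origin: on its underside line where handle meets blade
- offcut: bystander, leave alone: loose block of limewood 55 x 26 x 22 mm on the rubber-faced plate on the other side of the limb. Origin: centre of its underside
- mallet: bystander: round carver's mallet standing head down, 230 mm high, 90 mm across, on the left of the bench. Origin: centre of its underside
- glue: bystander: white glue bottle 160 mm high, 60 mm across, on the right. Origin: centre of its underside
- mug: bystander: white mug 95 mm high, on the right. Origin: centre of its underside
- sander: bystander: cork sanding block 110 x 65 x 28 mm, on the left. Origin: centre of its underside
- brush: bystander: bench brush lying on the right, near the robot. Origin: on its underside

How it is judged:
On the way, in this order (a step that is already met when the one before it is completed fails the run):
1. the fingertips touch the crest at the first tick from the fork (within 20 mm, measured level) (horizontal distance between the grasp point and tick0 below 0.02 m and contact force between the fingers and limb above 0.2 N and z of the grasp point in the frame of tick0 above 0.01 m), for 0.02 s.
2. the fingertips touch the crest at the second tick from the fork (within 20 mm, measured level) (horizontal distance between the grasp point and tick1 below 0.02 m and contact force between the fingers and limb above 0.2 N and z of the grasp point in the frame of tick1 above 0.01 m), for 0.02 s.
3. the fingertips touch the crest at the third tick from the fork (within 20 mm, measured level) (horizontal distance between the grasp point and tick2 below 0.02 m and contact force between the fingers and limb above 0.2 N and z of the grasp point in the frame of tick2 above 0.01 m), for 0.02 s.
4. the fingertips touch the crest at the fourth tick from the fork (within 20 mm, measured level) (horizontal distance between the grasp point and tick3 below 0.02 m and contact force between the fingers and limb above 0.2 N and z of the grasp point in the frame of tick3 above 0.01 m), for 0.02 s.
5. the fingertips touch the crest at the fifth tick from the fork (within 20 mm, measured level) (horizontal distance between the grasp point and tick4 below 0.02 m and contact force between the fingers and limb above 0.2 N and z of the grasp point in the frame of tick4 above 0.01 m), for 0.02 s.
6. the fingertips touch the crest at the sixth tick from the fork (within 20 mm, measured level) (horizontal distance between the grasp point and tick5 below 0.02 m and contact force between the fingers and limb above 0.2 N and z of the grasp point in the frame of tick5 above 0.01 m), for 0.02 s.
7. the fingertips touch the crest at the seventh tick from the fork (within 20 mm, measured level) (horizontal distance between the grasp point and tick6 below 0.02 m and contact force between the fingers and limb above 0.2 N and z of the grasp point in the frame of tick6 above 0.01 m), for 0.02 s.
At the end, for the whole second after the job is handed in: All seven ticks have been touched in order from the fork to the ball end; the limb lies flat and still on the rest, each end within 20 mm of where it began, the plate is back up (within 2 mm) and no bystander has moved by more than 25 mm (distance of each of tick0, tick6 from where it was at the start of the episode below 0.02 m and linear speed of limb below 0.01 m/s and angle between limb's own z axis and vertical below 0.05 rad and value of joint plate below 0.002 m and distance of each of chisel, offcut, mallet, glue, mug, sander, brush from where it was at the start of the episode below 0.025 m).
It fails at once if pressed too hard: the sprung plate sank more than 10 mm (value of joint plate above 0.01 m).
It fails at once if the limb was shifted or turned by more than 20 mm at either end (distance of any of tick0, tick6 from where it was at the start of the episode above 0.02 m).
It fails at once if the limb was lifted (more than 6 mm above where it lies) or tipped (z of limb in the frame of rest above 0.046 m or angle between limb's own z axis and vertical above 0.12 rad).
It fails at once if a bystander was moved by more than 25 mm (distance of any of chisel, offcut, mallet, glue, mug, sander, brush from where it was at the start of the episode above 0.025 m).
It fails at once if the fingers pushed on the chisel or the offcut (contact force between the fingers and chisel above 1 N or contact force between the fingers and offcut above 1 N).
It also fails if it takes over 42 s, if anything falls off the work surface, if the arm or the gripper's body presses on something with over 40 N, if the wrist force passes 120 N, or if a joint passes its speed limit or range.

### The arm

A 6-joint arm with a two-finger parallel gripper is mounted at the origin on the work surface. World frame = base frame: x ahead of the robot, y to its left, z up, the work surface at z = 0. Lengths are in m, angles in rad, forces in N, time in s.
With the tool pointing down it reaches from about 0.225 to 0.875 m from the base axis. Payload 3.4 kg.
Tool frame: the origin (TCP) lies midway between the tips of the shut fingers; the grasp point (between the pads) lies 19 mm behind it; z points along the fingers, y is the line along which they close (so a half turn about z gives the same grasp; the last joint's range is limited). The gripper opens to 85 mm and grips with 20 to 120 N. Pads are 22 mm wide; open, the fingers measure 114 mm over their backs; the gripper's body (76 mm by 85 mm) begins 54 mm behind the grasp point. The pads swing forward as they close: fully open they stand 13 mm farther back than shut.
Start: joints at [-1.238, 0.276, 1.505, -0, 1.361, -0.121], TCP at [0.252, -0.517, 0.231] pointing down, gripper open.
Joint ranges: [-2.89, 2.89], [-0.75, 2.08], [0.22, 2.7], [-1.18, 4.32], [0.11, 2.71], [-2.7, 2.7]. Speed limits (rad/s): [2.57, 2.57, 3.14, 3.14, 3.14, 3.14].

### API

Orientations are given as a unit quaternion [w, x, y, z].
In Python, from cell import r gives the robot as it stands.
- The arm moves only by the shell command python3 -m pendant 'ROWS' [FORCE]. ROWS is JSON, a list of rows, each a list of 3 entries, a list of its own where there are three numbers: the closure, from -1 (fully open) to 1 (shut), then the shift along the tool's x, y, z in m, then the turn about the tool's z in degrees. In form: [[gripper, [tx, ty, tz], yaw], ...]. A call has 1 to 5 rows; each row shifts and turns the commanded pose from where the row before left it, along the tool's axes as they then stand; what a row does not reach is not made up. A row lasts 1/8 s, in which the tool goes at most 62.5 mm and 10.7 degrees, less where a joint would pass 70% of its speed; a pose out of reach is approached as far as the arm can. A call with a gripper value outside its range is refused whole. The fingers move at their own pace and stop on an object; FORCE is the grip in N (left out, the last holds). Time passes only in rows, so rows that do not move let the fingers close. It gives the time, the measured TCP pose, the force, the opening and the grip force at its end, in the units of the state.
- r.sense(): the state, without advancing time (a new reading comes with each control period).
- r.read_camera(name): name is "scene" or "top" or "wrist"; returns a dict with "color" (420x560x3 uint8, blue, green, red), "range_z" (420x560 float32, m along the optical axis (not along the pixel's ray), 0 where there is no reading), "fx", "fy", "cx", "cy" (pixels), "extrinsics" (4x4, takes a point from world to camera coordinates). Camera axes: x right, y down, z forward; pixel columns grow to the right and rows downward; lengths in m; the calibration is good to about 2 mm. A picture is of the moment at which its call begins.
- r.finish_job(): hands the job in; it is judged then, once.
Trained networks look in a picture, given as the dict that the camera call returned (one of the last four; its "shot" number tells which), for a name from the list of things; names that differ only in an ending like _2 or _b are one class to them, and where a whole thing is asked for, a point or a joint stands for the part that bears it (a point fixed in the world has none). Each returns a list of dicts, best first, with "confidence" (0 to 1); they miss things now and then, are a little off and sometimes report something else, mostly with a low value. They report only what shows in the picture. A call takes as long as a camera call.
- r.regions_of(picture, label): "region" (420x560 bool, what is visible of it) and "rect" ([left, top, right, bottom] in pixels, round what is visible of it).
The state is a dict: "time_s": time; "joint_positions": joint angles; "dq": joint speeds; "joint_efforts": joint torques, N m; "ee_pos": TCP position; "eef_rot": TCP orientation; "ft_force": force on the tool from outside, world axes, zero at the start; "wrist_torque": the same for the moment, N m; "finger_gap": finger opening in m; "grasp_force": force on a finger pad.
Only numpy, scipy, OpenCV 4.12 (cv2) and the standard library are available. Lean on these libraries where they do the work, as an engineer would, in place of code of your own. Each camera call takes 0.05 s, during which the arm holds its last target. There are 200 camera calls.

## Working session

There is one attempt and no reset: what is moved stays moved. The work goes in short steps, Python scripts to look and compute and a shell command to move; the robot and the scene stay as the last step left them, time stands still between calls to the robot, and variables do not carry over. Pictures are saved under pics/ and viewed, at most 10 in all, crops included, and the job is handed in when it is done.

```bash
mkdir -p pics; ls; cat > h.py <<'E'
import numpy as np, cv2
from cell import r
def cloud(p):
    z=p["range_z"]; v,u=np.indices(z.shape)
    c=np.stack([(u-p["cx"])/p["fx"]*z,(v-p["cy"])/p["fy"]*z,z],-1)
    E=np.array(p["extrinsics"]); return (c-E[:3,3])@E[:3,:3]
E
python3 - <<'E'
from h import *
s=r.sense(); print(s)
p=r.read_camera("top"); cv2.imwrite("pics/top.png",p["color"])
P=cloud(p); ok=p["range_z"]>0
for n in ["limb","chisel","offcut","mallet","glue","plate"]:
    for d in r.regions_of(p,n)[:2]:
        m=d["region"]&ok; q=P[m]
        print(n,round(d["confidence"],2),d["rect"],m.sum(),q.mean(0).round(3),np.percentile(q,[1,99],axis=0).round(3).tolist())
E
```

```text
pics
{'time_s': 0.0, 'joint_positions': array([-1.23798758e+00,  2.76609727e-01,  1.50615799e+00, -3.13784112e-05,
        1.36068165e+00, -1.21021372e-01]), 'dq': array([-0.00026408,  0.00014322, -0.0011299 , -0.00085169,  0.00075571,
        0.00197338]), 'joint_efforts': array([ 1.13171245e-03, -4.16767788e+01, -2.45801729e+01, -1.86185766e-04,
        1.07871147e-02,  2.94698452e-05]), 'ee_pos': array([ 0.25188443, -0.51629897,  0.2304214 ]), 'eef_rot': array([-9.21536023e-04,  9.74363898e-01,  2.24975847e-01, -1.13378773e-04]), 'ft_force': array([ 0.56337865, -0.79284439, -0.66650731]), 'wrist_torque': array([0.00577658, 0.05772294, 0.03188418]), 'grasp_force': 0.0, 'finger_gap': 0.08537032563910447}
limb 0.67 [263.2, 167.3, 375.5, 202.9] 1694 [ 0.555 -0.073  0.079] [[0.51, -0.236, 0.038], [0.607, 0.082, 0.1]]
limb 0.35 [140.1, 158.5, 170.8, 196.1] 851 [0.573 0.4   0.127] [[0.54, 0.368, 0.021], [0.62, 0.446, 0.23]]
chisel 0.73 [279.8, 209.3, 352.1, 224.9] 440 [ 0.469 -0.073  0.057] [[0.457, -0.172, 0.039], [0.483, 0.031, 0.072]]
chisel 0.24 [264.6, 164.1, 375.1, 201.9] 1605 [ 0.554 -0.073  0.08 ] [[0.51, -0.236, 0.047], [0.602, 0.081, 0.1]]
offcut 0.58 [319.6, 150.0, 337.9, 158.3] 138 [ 0.656 -0.108  0.061] [[0.645, -0.134, 0.047], [0.67, -0.083, 0.068]]
mallet 0.79 [139.3, 157.7, 172.1, 196.2] 941 [0.576 0.402 0.121] [[0.54, 0.368, -0.001], [0.663, 0.452, 0.231]]
mallet 0.68 [263.6, 167.2, 375.0, 204.3] 1702 [ 0.555 -0.074  0.079] [[0.51, -0.237, 0.039], [0.603, 0.082, 0.1]]
glue 0.7 [407.0, 191.6, 434.5, 215.7] 528 [ 0.492 -0.372  0.097] [[0.47, -0.408, -0.0], [0.525, -0.353, 0.164]]
plate 0.71 [261.5, 132.3, 373.5, 243.1] 7497 [ 0.561 -0.076  0.04 ] [[0.398, -0.237, 0.003], [0.728, 0.089, 0.06]]
```

```bash
cat > fit.py <<'E'
from h import *
from scipy.interpolate import CubicSpline
from scipy.optimize import least_squares
T=np.array([[-114,0,48],[-76,-24,51],[-38,-26,54],[0,0,56],[38,26,57],[76,24,55],[114,0,53]])/1000
C=CubicSpline(T[:,0],T)(np.linspace(-.114,.114,230))
def world(x,pts): 
    c,s=np.cos(x[2]),np.sin(x[2]); return pts@np.array([[c,s,0],[-s,c,0],[0,0,1]])+[x[0],x[1],.04]
def fit(Q,x0):
    def f(x):
        c,s=np.cos(x[2]),np.sin(x[2]); L=(Q-[x[0],x[1],.04])@np.array([[c,-s,0],[s,c,0],[0,0,1]])
        D=np.linalg.norm(L[:,None,:2]-C[None,:,:2],axis=2); i=D.argmin(1); d=D.min(1)
        dz=L[:,2]+x[3]-C[i,2]+.012
        return np.clip(np.hypot(d,np.maximum(dz,0))-.012,-.012,.02)   # rounded crest
    return least_squares(f,list(x0)+[0],loss="soft_l1",f_scale=.003,diff_step=1e-4,x_scale=[.01,.01,.05,.003])
E
python3 - <<'E'
from fit import *
p=r.read_camera("top"); P=cloud(p); ok=p["range_z"]>0
m=r.regions_of(p,"limb")[0]["region"]&ok; Q=P[m]; Q=Q[Q[:,2]>.083]
print(len(Q))
for y in (np.pi/2,-np.pi/2):
  for dy in (-.2,0,.2):
    R=fit(Q,[.555,-.077,y+dy]); print(R.cost*1e6,R.x.round(4))
    W=world(R.x,T)
print(np.array(p["extrinsics"]).round(3).tolist(),p["fx"])
c=p["color"][125:250,250:390]; cv2.imwrite("pics/c1.png",cv2.resize(c,None,fx=5,fy=4.7,interpolation=2))
q=r.read_camera("scene"); cv2.imwrite("pics/sc.png",q["color"])
Q2=cloud(q); m=r.regions_of(q,"limb")
for d in m[:2]: print(d["confidence"],d["rect"])
E
```

```text
795
3641.0392651897873 [ 5.5980e-01 -6.9800e-02  1.6197e+00 -6.0000e-04]
3639.7477422861925 [ 5.5980e-01 -6.9700e-02  1.6212e+00 -6.0000e-04]
3639.494655969942 [ 5.5990e-01 -6.9800e-02  1.6221e+00 -6.0000e-04]
4861.356324819083 [ 0.558  -0.0665 -1.5406 -0.0017]
4853.802313424082 [ 0.558  -0.066  -1.5439 -0.0018]
4860.992853933123 [ 0.5583 -0.0662 -1.5404 -0.0017]
[[-0.014, -1.0, -0.004, 0.026], [-0.979, 0.015, -0.204, 0.502], [0.204, 0.001, -0.979, 1.349], [0.0, 0.0, 0.0, 1.0]] 458.8576518483545
0.55 [165.3, 219.1, 313.7, 272.7]
```

View pics/c1.png

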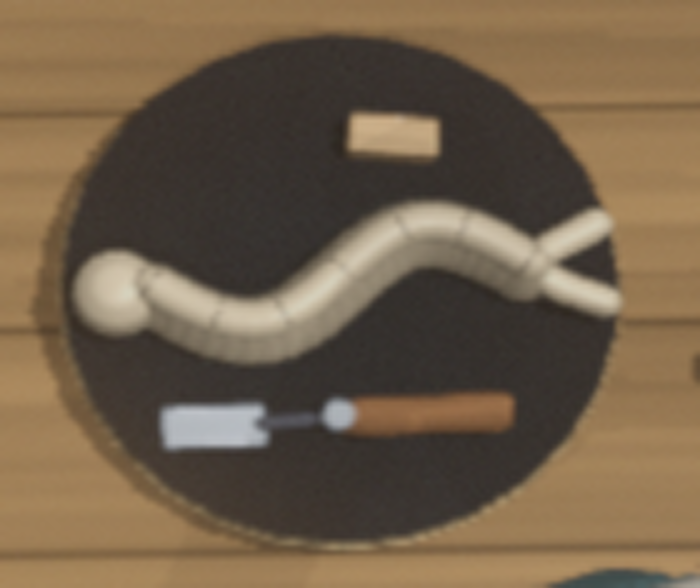

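View pics/sc.png

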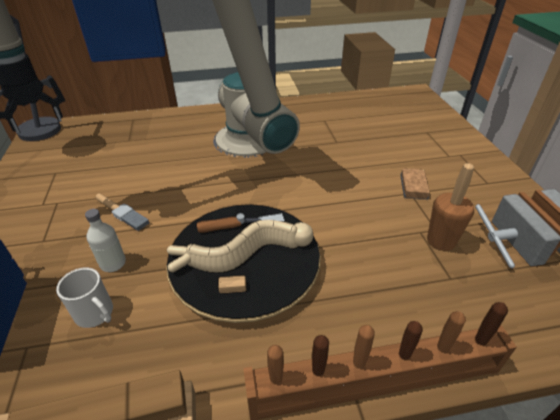

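Top crop: the forked end is at the right (crop ~(545,260), world −y), the ball is at the left (115,292), the chisel is below and the offcut above. The scene view agrees. So yaw ≈ +1.62. Next I close the fingers, square the tool to the world axes and head for the fork end.

```bash
python3 -m pendant '[[1,[0,0,0],8.7],[1,[0,0,0],8.7],[1,[0,0,0],8.6],[1,[0.04,-0.04,0],0],[1,[0.04,-0.04,0],0]]' 20
python3 -m pendant '[[1,[0.04,-0.04,0],0],[1,[0.04,-0.04,0],0],[1,[0.04,-0.04,0],0],[1,[0.04,-0.04,0],0],[1,[0.04,-0.04,0],0]]'
python3 - <<'E'
from fit import *
s=r.sense(); print(s["ee_pos"],s["eef_rot"],s["joint_positions"].round(2),s["finger_gap"],s["ft_force"])
x=[.5599,-.0698,1.621]; W=world(x,T); p=r.read_camera("top"); E=np.array(p["extrinsics"])
c=W@E[:3,:3].T+E[:3,3]; u=c[:,0]/c[:,2]*p["fx"]+p["cx"]; v=c[:,1]/c[:,2]*p["fy"]+p["cy"]
print(((u-250)*5).round(),((v-125)*4.7).round()); print(W.round(4).tolist())
q=r.read_camera("wrist"); cv2.imwrite("pics/w1.png",q["color"])
E
```

```text
time_s: 1.18
ee_pos: [0.3326, -0.4364, 0.2312]
eef_rot: [0.0, 1.0, -0.001, 0.0]
ft_force: [0.7, 0.5, -0.4]
finger_gap: 0.0002
grasp_force: 0.0
time_s: 1.8
ee_pos: [0.5333, -0.2355, 0.2315]
eef_rot: [0.0, 1.0, 0.0, 0.0]
ft_force: [0.9, -0.9, 0.4]
finger_gap: -0.0003
grasp_force: 0.0
[ 0.53330943 -0.23547349  0.23154045] [3.21680020e-04 9.99999901e-01 2.69075356e-05 3.05718785e-04] [-0.53  0.29  1.49 -0.    1.37  1.04] -0.00025392272009069824 [ 0.86881514 -0.85989494  0.41050111]
[520. 454. 391. 332. 271. 207. 141.] [259. 225. 225. 267. 310. 312. 280.]
[[0.5656, -0.1837, 0.088], [0.5877, -0.1445, 0.091], [0.5878, -0.1064, 0.094], [0.5599, -0.0698, 0.096], [0.532, -0.0332, 0.097], [0.5321, 0.0049, 0.095], [0.5542, 0.0441, 0.093]]
```

View pics/w1.png

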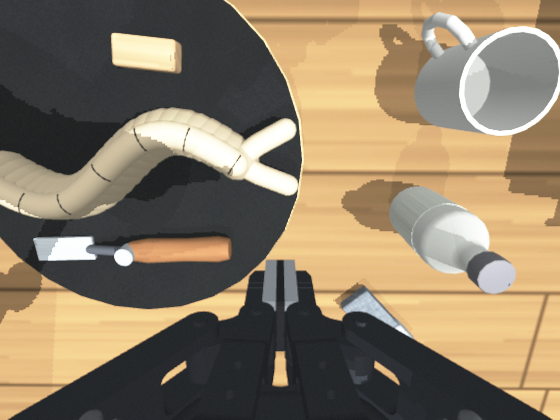

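Wrist view: the ticks are clear at about (240,165), (186,140), (140,133), (102,172), (68,204) and (22,200). I'll fit the limb pose to these.

```bash
python3 - <<'E'
from fit import *
def pf(p,px,idx):
    E=np.array(p["extrinsics"])
    def f(x):
        c=world(x,T[idx])@E[:3,:3].T+E[:3,3]
        return (np.c_[c[:,0]/c[:,2]*p["fx"]+p["cx"],c[:,1]/c[:,2]*p["fy"]+p["cy"]]-px).ravel()
    R=least_squares(f,[.56,-.07,1.62],x_scale=[.01,.01,.05],loss="soft_l1"); print(R.x.round(4),f(R.x).reshape(-1,2).round(1).tolist()); return R.x
w=r.read_camera("wrist"); t=r.read_camera("top")
x=pf(w,np.array([[240,165],[186,140],[140,133],[102,172],[68,204],[22,200]]),range(6)); print(world(x,T).round(3).tolist())
a=np.array([(540,265),(463,225),(403,215),(338,268),(283,305),(217,315),(150,270)])
y=pf(t,a/[5,4.7]+[250,125],range(7)); print(world(y,T).round(3).tolist())
P=cloud(w); b=P[w["range_z"]>0]; 
for u,v in [(240,165),(186,140),(140,133),(102,172),(68,204),(22,200)]: print(np.median(P[v-2:v+3,u-2:u+3].reshape(-1,3),0).round(3))
E
```

```text
[ 0.5579 -0.0827  1.6185] [[-1.3, -0.3], [4.3, -1.6], [2.9, 5.2], [0.2, -0.2], [-4.0, -0.5], [-0.5, 2.3]]
[[0.563, -0.197, 0.088], [0.586, -0.158, 0.091], [0.586, -0.119, 0.094], [0.558, -0.083, 0.096], [0.53, -0.046, 0.097], [0.53, -0.008, 0.095], [0.552, 0.031, 0.093]]
[ 0.5611 -0.0761  1.5942] [[-1.8, -0.7], [0.6, 0.3], [0.0, 2.0], [0.8, -0.6], [-0.5, 0.4], [-0.1, -1.8], [0.3, 0.6]]
[[0.564, -0.19, 0.088], [0.587, -0.152, 0.091], [0.588, -0.113, 0.094], [0.561, -0.076, 0.096], [0.534, -0.039, 0.097], [0.535, -0.001, 0.095], [0.558, 0.038, 0.093]]
[ 0.562 -0.197  0.082]
[ 0.584 -0.153  0.09 ]
[ 0.59  -0.117  0.093]
[ 0.557 -0.081  0.093]
[ 0.529 -0.047  0.093]
[ 0.532 -0.008  0.094]
```

```bash
python3 -m pendant '[[1,[-0.02,-0.05,-0.02],0],[1,[-0.02,-0.05,-0.02],0],[1,[-0.02,-0.05,0],0],[1,[0,0,0],0]]'
python3 - <<'E'
from fit import *
w=r.read_camera("wrist"); P=cloud(w); np.savez("w2.npz",P=P,E=w["extrinsics"],k=[w[a] for a in("fx","fy","cx","cy")])
m=r.regions_of(w,"limb")[0]; print(m["confidence"],m["rect"]); q=P[m["region"]&(w["range_z"]>0)]; Q=q[q[:,2]>.08]
Q=Q[::max(1,len(Q)//3000)]; print(len(Q))
for x0 in ([.558,-.083,1.62],[.561,-.076,1.594]):
    R=fit(Q,x0); print(R.cost*1e6,R.x.round(4)); 
print(world(R.x,T).round(4).tolist())
c=world(R.x,T)@np.array(w["extrinsics"])[:3,:3].T+np.array(w["extrinsics"])[:3,3]
im=w["color"].copy()
for a in c: cv2.circle(im,(int(a[0]/a[2]*w["fx"]+w["cx"]),int(a[1]/a[2]*w["fy"]+w["cy"])),1,(0,0,255),-1)
i=cv2.resize(im[60:300],(800,343)); cv2.imwrite("pics/w2.png",i)
E
```

```text
time_s: 2.5
ee_pos: [0.4696, -0.0853, 0.2721]
eef_rot: [-0.0, 1.0, 0.001, 0.0]
ft_force: [-0.0, -0.8, 0.1]
finger_gap: -0.0
grasp_force: 0.0
0.63 [103.1, 29.8, 444.3, 142.1]
3343
12126.923163466727 [ 5.5970e-01 -7.1100e-02  1.6257e+00  1.0000e-04]
12125.044050714607 [ 5.5960e-01 -7.1000e-02  1.6253e+00  1.0000e-04]
[[0.5658, -0.1849, 0.088], [0.5877, -0.1456, 0.091], [0.5877, -0.1076, 0.094], [0.5596, -0.071, 0.096], [0.5316, -0.0345, 0.097], [0.5315, 0.0035, 0.095], [0.5534, 0.0428, 0.093]]
```

View pics/w2.png

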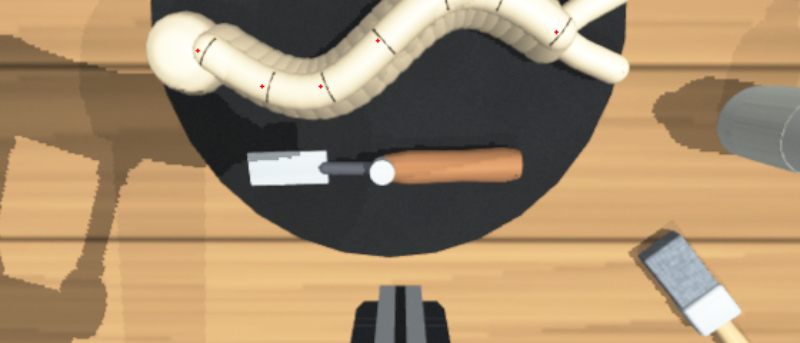

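The picture shows tick centres at crop (207,52), (267,87), (327,86), (384,40) and (563,32). The surface fit's dots sit about 6 px left of them, so I'll fit on the ticks themselves.

```bash
python3 - <<'E'
from fit import *
d=np.load("w2.npz"); E=d["E"]; fx,fy,cx,cy=d["k"]; idx=[6,5,4,3,0]
px=np.array([(207,52),(267,87),(327,87),(384,40),(564,32)])*.7+[0,60]
def f(x):
    c=world(x,T[idx])@E[:3,:3].T+E[:3,3]
    return (np.c_[c[:,0]/c[:,2]*fx+cx,c[:,1]/c[:,2]*fy+cy]-px).ravel()
R=least_squares(f,[.56,-.075,1.62],x_scale=[.01,.01,.05]); print(R.x.round(4),f(R.x).reshape(-1,2).round(1).tolist()); print(world(R.x,T).round(4).tolist())
for u,v in px.astype(int): print(np.median(d["P"][v-2:v+3,u-2:u+3].reshape(-1,3),0).round(3))
E
```

```text
[ 0.5595 -0.0752  1.6259] [[-1.4, -0.6], [1.4, 0.1], [0.4, 0.2], [0.2, 0.7], [-0.6, -0.3]]
[[0.5658, -0.189, 0.088], [0.5877, -0.1497, 0.091], [0.5876, -0.1117, 0.094], [0.5595, -0.0752, 0.096], [0.5315, -0.0386, 0.097], [0.5314, -0.0006, 0.095], [0.5533, 0.0387, 0.093]]
[0.553 0.038 0.093]
[0.532 0.002 0.094]
[ 0.532 -0.038  0.097]
[ 0.56  -0.074  0.096]
[ 0.566 -0.189  0.088]
```

```bash
python3 -m pendant '[[1,[0.032,0.034,0],0],[1,[0.032,0.035,0.03],0],[1,[0.032,0.035,0.05],0],[1,[0,0,0.05],0],[1,[0,0,0.03],0]]'
python3 -m pendant '[[1,[0,0,0],0],[1,[0,0,0.006],0],[1,[0,0,0],0]]'
```

```text
time_s: 3.22
ee_pos: [0.5638, -0.1902, 0.1121]
eef_rot: [-0.001, 1.0, -0.002, -0.002]
ft_force: [-1.6, -0.9, 0.4]
finger_gap: 0.0001
grasp_force: 0.0
time_s: 3.6
ee_pos: [0.5658, -0.1884, 0.1111]
eef_rot: [0.001, 1.0, -0.0, 0.001]
ft_force: [-0.0, 0.4, 1.2]
finger_gap: -0.0002
grasp_force: 0.0
```

```bash
python3 -m pendant '[[1,[0,0,0],0]]'; python3 -m pendant '[[1,[0,0,0.005],0],[1,[0,0,0],0]]'
```

```text
time_s: 3.72
ee_pos: [0.5658, -0.1879, 0.1113]
eef_rot: [0.001, 1.0, 0.0, 0.001]
ft_force: [0.5, 0.7, 0.9]
finger_gap: -0.0002
grasp_force: 0.0
time_s: 3.98
ee_pos: [0.5648, -0.1873, 0.1048]
eef_rot: [-0.0, 1.0, 0.0, -0.0]
ft_force: [0.1, -0.5, -0.1]
finger_gap: 0.0001
grasp_force: 0.0
```

```bash
for i in 1; do python3 -m pendant '[[1,[0,0,0.006],0],[1,[0,0,0.006],0],[1,[0,0,0],0]]'; done; python3 -m pendant '[[1,[0,0,0.003],0],[1,[0,0,0],0]]'
```

```text
time_s: 4.35
ee_pos: [0.5645, -0.1873, 0.0921]
eef_rot: [-0.0, 1.0, 0.0, -0.001]
ft_force: [0.2, 0.1, -0.5]
finger_gap: 0.0
grasp_force: 0.0
time_s: 4.6
ee_pos: [0.565, -0.1876, 0.0897]
eef_rot: [-0.0, 1.0, -0.0, -0.0]
ft_force: [0.7, 1.4, 0.9]
finger_gap: 0.0
grasp_force: 0.0
```

```bash
python3 -m pendant '[[1,[0,0,0.002],0],[1,[0,0,0],0]]'
```

```text
time_s: 4.85
ee_pos: [0.5653, -0.1877, 0.0882]
eef_rot: [0.0, 1.0, -0.0, 0.0]
ft_force: [-0.7, -0.3, 2.0]
finger_gap: -0.0
grasp_force: 1.0
```

```bash
python3 -m pendant '[[1,[0,0,0.002],0],[1,[0,0,0],0],[1,[0,0,0],0]]'
```

```text
time_s: 5.22
ee_pos: [0.5654, -0.1877, 0.0863]
eef_rot: [0.0, 1.0, 0.0, 0.0]
ft_force: [-0.0, 0.4, 2.7]
finger_gap: -0.0001
grasp_force: 1.7
```

```bash
python3 -m pendant '[[1,[0.003,-0.004,0.001],0],[1,[0.003,-0.004,-0.0005],0],[1,[0.003,-0.004,-0.0005],0],[1,[0.003,-0.004,-0.0005],0],[1,[0.003,-0.004,-0.0005],0]]'
```

```text
time_s: 5.85
ee_pos: [0.5803, -0.1674, 0.087]
eef_rot: [0.0, 1.0, 0.0, 0.0]
ft_force: [-1.2, -4.2, 5.0]
finger_gap: -0.0005
grasp_force: 2.1
```

```bash
python3 -m pendant '[[1,[0.002,-0.004,-0.001],0],[1,[0.002,-0.004,-0.0005],0],[1,[0.002,-0.005,-0.0005],0],[1,[0.0015,-0.005,-0.0005],0]]'
```

```text
time_s: 6.35
ee_pos: [0.5879, -0.1492, 0.0895]
eef_rot: [0.0, 1.0, -0.0, 0.0]
ft_force: [-0.1, -2.7, 2.0]
finger_gap: 0.0002
grasp_force: 1.8
```

```bash
python3 -m pendant '[[1,[0.001,-0.0045,0],0],[1,[0.001,-0.0045,-0.0003],0],[1,[0.001,-0.0045,-0.0003],0],[1,[0,-0.005,-0.0003],0]]'; python3 -m pendant '[[1,[0,-0.0045,-0.0003],0],[1,[-0.001,-0.0045,-0.0003],0],[1,[-0.001,-0.0045,-0.0003],0],[1,[-0.001,-0.005,-0.0003],0]]'
python3 - <<'E'
from h import *
w=r.read_camera("wrist"); cv2.imwrite("pics/w3.png",w["color"])
t=r.read_camera("top")["color"][125:250,250:390]; cv2.imwrite("pics/c2.png",cv2.resize(t,None,fx=5,fy=4.7,interpolation=2))
print(r.sense()["ft_force"])
E
```

```text
time_s: 6.85
ee_pos: [0.5909, -0.1309, 0.0905]
eef_rot: [0.0, 1.0, -0.0, 0.0]
ft_force: [0.1, -3.8, 4.5]
finger_gap: -0.0004
grasp_force: 1.9
time_s: 7.35
ee_pos: [0.5876, -0.1123, 0.0917]
eef_rot: [0.0, 1.0, -0.0, 0.0]
ft_force: [0.1, -2.9, 2.5]
finger_gap: 0.0
grasp_force: 2.0
[ 0.32041874 -2.01128556  3.29999369]
```

View pics/c2.png

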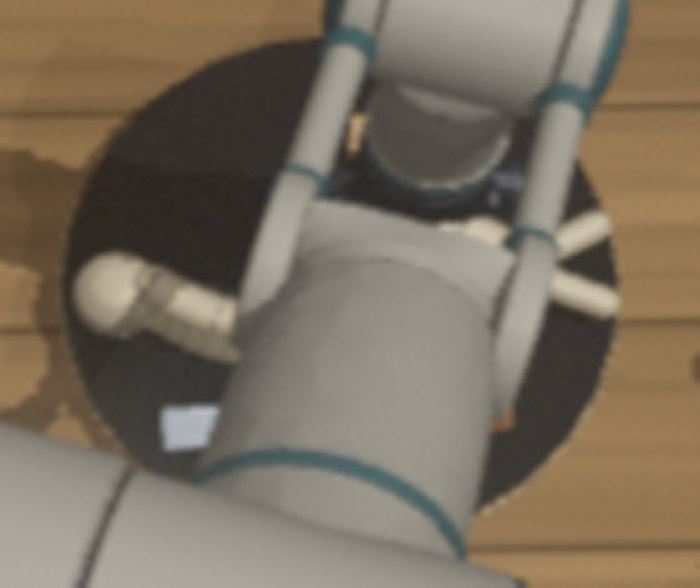

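View pics/w3.png

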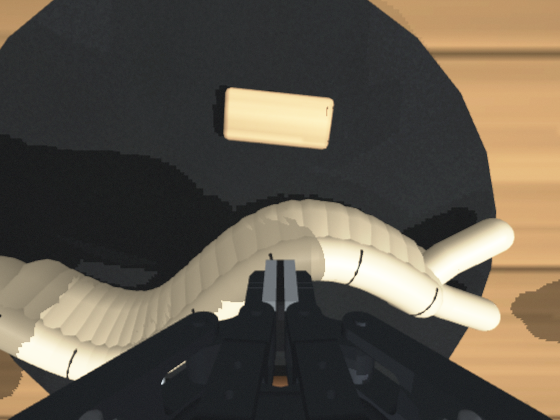

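Limb hasn't moved: the fork (600,300) and ball (110,290) sit at the same top-crop pixels as before. The fingers are on tick 3, wrist pixel (270,258). Continuing.

```bash
python3 -m pendant '[[1,[-0.002,-0.0045,-0.0003],0],[1,[-0.003,-0.0045,-0.0003],0],[1,[-0.003,-0.0045,-0.0003],0],[1,[-0.0035,-0.0045,-0.0003],0]]'; python3 -m pendant '[[1,[-0.004,-0.0045,-0.0003],0],[1,[-0.004,-0.005,-0.0003],0],[1,[-0.004,-0.005,-0.0003],0],[1,[-0.004,-0.005,-0.0002],0]]'
```

```text
time_s: 7.95
ee_pos: [0.576, -0.0942, 0.0928]
eef_rot: [-0.0, 1.0, -0.0, 0.0]
ft_force: [0.8, -3.2, 4.3]
finger_gap: -0.0
grasp_force: 1.9
time_s: 8.45
ee_pos: [0.5597, -0.0747, 0.0939]
eef_rot: [0.0, 1.0, 0.0, -0.0]
ft_force: [2.0, -2.9, 3.9]
finger_gap: 0.0002
grasp_force: 1.9
```

Steady at 3–4 N. Next: tick 5 at (0.532, −0.039, 0.097), TCP z ≈ 0.095.

```bash
python3 -m pendant '[[1,[-0.004,-0.0045,-0.0002],0],[1,[-0.004,-0.0045,-0.0002],0],[1,[-0.004,-0.0045,-0.0002],0],[1,[-0.004,-0.0045,-0.0002],0]]'; python3 -m pendant '[[1,[-0.0035,-0.0045,-0.0001],0],[1,[-0.003,-0.0045,-0.0001],0],[1,[-0.003,-0.0045,0],0],[1,[-0.0025,-0.0045,0],0]]'
```

```text
time_s: 8.95
ee_pos: [0.5438, -0.0567, 0.0947]
eef_rot: [-0.0, 1.0, -0.0, -0.0]
ft_force: [1.7, -2.1, 2.7]
finger_gap: -0.0002
grasp_force: 1.8
time_s: 9.45
ee_pos: [0.5317, -0.0388, 0.0948]
eef_rot: [0.0, 1.0, 0.0, -0.0]
ft_force: [1.5, -2.1, 3.7]
finger_gap: -0.0002
grasp_force: 1.8
```

```bash
python3 -m pendant '[[1,[-0.002,-0.0045,0],0],[1,[-0.001,-0.0045,0.0002],0],[1,[-0.001,-0.0045,0.0003],0],[1,[0,-0.005,0.0003],0]]'; python3 -m pendant '[[1,[0,-0.005,0.0003],0],[1,[0.001,-0.005,0.0003],0],[1,[0.001,-0.005,0.0003],0],[1,[0.001,-0.005,0.0003],0]]'
```

```text
time_s: 9.95
ee_pos: [0.5276, -0.0203, 0.0939]
eef_rot: [0.0, 1.0, 0.0, -0.001]
ft_force: [0.2, -2.6, 4.1]
finger_gap: -0.0001
grasp_force: 1.8
time_s: 10.45
ee_pos: [0.531, -0.0002, 0.0927]
eef_rot: [-0.0, 1.0, 0.0, -0.0]
ft_force: [-1.1, -2.8, 3.6]
finger_gap: 0.0004
grasp_force: 1.8
```

Last leg to tick 7 at (0.553, 0.039, 0.093), TCP z ≈ 0.091.

```bash
python3 -m pendant '[[1,[0.002,-0.0045,0.0002],0],[1,[0.0025,-0.0045,0.0002],0],[1,[0.003,-0.0045,0.0002],0],[1,[0.003,-0.0045,0.0003],0]]'; python3 -m pendant '[[1,[0.003,-0.005,0.0003],0],[1,[0.003,-0.005,0.0003],0],[1,[0.003,-0.005,0.0003],0],[1,[0.002,-0.005,0.0002],0],[1,[0,0,0],0]]'
```

```text
time_s: 10.95
ee_pos: [0.5415, 0.0178, 0.0918]
eef_rot: [-0.0, 1.0, -0.0, -0.0]
ft_force: [-1.7, -2.5, 3.7]
finger_gap: -0.0001
grasp_force: 1.7
time_s: 11.58
ee_pos: [0.5533, 0.0381, 0.0909]
eef_rot: [-0.0, 1.0, 0.0, 0.001]
ft_force: [-0.1, -0.9, 3.4]
finger_gap: 0.0001
grasp_force: 1.7
```

Contact at all seven ticks. Lifting straight up, then back out of the way so I can check.

```bash
python3 -m pendant '[[1,[0,0,-0.01],0],[1,[0,0,-0.03],0],[1,[0,0,-0.04],0],[1,[0,0,-0.04],0],[1,[0,0,0],0]]'; python3 -m pendant '[[1,[-0.04,-0.02,-0.02],0],[1,[-0.04,-0.02,0],0],[1,[-0.04,-0.02,0],0],[1,[0,0,0],0],[1,[0,0,0],0]]'
python3 - <<'E'
from h import *
t=r.read_camera("top")["color"][125:250,250:390]; cv2.imwrite("pics/c3.png",cv2.resize(t,None,fx=5,fy=4.7,interpolation=2))
a=cv2.imread("pics/top.png"); 
E
```

```text
time_s: 12.2
ee_pos: [0.5548, 0.0376, 0.2147]
eef_rot: [-0.0, 1.0, -0.0, 0.004]
ft_force: [-0.1, 0.3, -0.9]
finger_gap: -0.0001
grasp_force: 0.0
time_s: 12.82
ee_pos: [0.4329, 0.0974, 0.2305]
eef_rot: [0.0, 1.0, 0.0, 0.0]
ft_force: [0.1, -0.9, 0.4]
finger_gap: 0.0003
grasp_force: 0.0
```

View pics/c3.png

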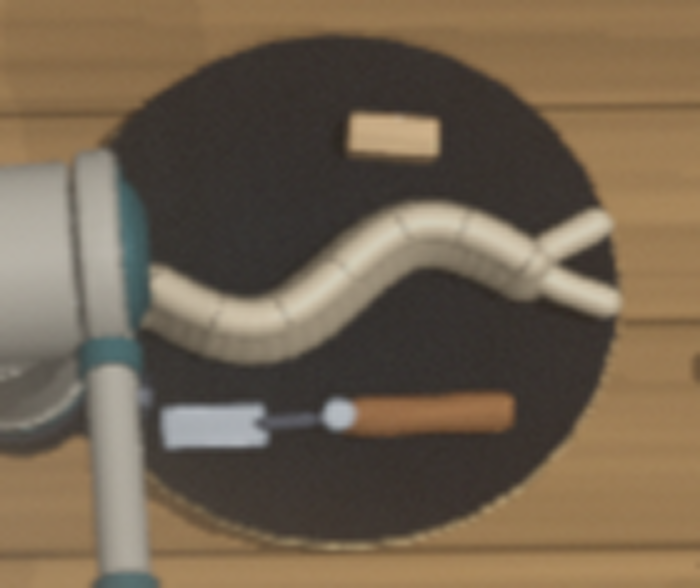

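The limb (fork (600,300), ticks at (403,215) and (463,225)), the chisel and the offcut are where they started, and the arm is clear. Handing in.

```bash
python3 -c "
from cell import r
print(r.finish_job())"
```

```text
the job is handed in; nothing more can be done
None
```

I ran the closed fingertips along the crest from fork to ball, touching all seven ticks in order with about 2–5 N of push, then lifted clear; the last picture shows the limb, chisel and offcut where they began, and the job is handed in, though no verdict was returned.

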